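Move the condiment row into the new rack

ROBOT

A 6-joint arm with a two-finger parallel gripper is mounted at the origin on the work surface. World frame = base frame: x ahead of the robot, y to its left, z up, the work surface at z = 0. Lengths are in m, angles in degrees, forces in N, time in s.
With the tool pointing down it reaches from about 0.4 to 0.825 m from the base axis. Payload 7 kg.
Tool frame: the origin (TCP) lies midway between the tips of the shut fingers; the grasp point (between the pads) lies 19 mm behind it; z points along the fingers, y is the line along which they close (so a half turn about z gives the same grasp; the last joint's range is limited). The gripper opens to 88 mm and grips with 3 to 60 N. Pads are 19 mm wide; open, the fingers measure 130 mm over their backs; the gripper's body (78 mm by 193 mm) begins 47 mm behind the grasp point.
Start: joints at [85.376, 20.546, 0.682, 0, -70.136, -16.507], TCP at [0.243, 0.63, 0.199] pointing down, gripper open.
Joint ranges: [-176.03, 176.03], [-82.01, 121.73], [-58.28, 71.71], [-173.87, 95.51], [-174.79, -0.11], [-173.66, 173.66]. Speed limits (degrees/s): [136.94, 136.94, 172.46, 180, 180, 180].

INTERFACE

Orientations are given as [roll, pitch, yaw] about the fixed x, y, z axes, in that order (R = Rz(yaw) Ry(pitch) Rx(roll)).
In Python, from plant import ctrl gives the robot as it stands. The module is installed in compiled form; this text tells all that it offers.
- The arm moves only by the tool send_rows, never from a script. Its argument "plan" is a list that holds one entry, the list of rows, each a list of 6 numbers: the shift along the tool's x, y, z in cm, then the turn, a rotation vector about the tool's x, y, z in degrees. A call has 1 to 8 rows; each row is the pose to reach, as a shift and turn from the pose commanded when the call began, along the tool's axes at that moment; what a row does not reach only later rows make up. A row lasts 1/12 s, in which the tool goes at most 41.7 mm and 7.16 degrees, less where a joint would pass 70% of its speed; a pose out of reach is approached as far as the arm can. A call with a gripper value outside its range is refused whole. "fingers" is the opening, from 0 (shut) to 1 (fully open), set as the call begins (left out, the last holds). The fingers move at their own pace and stop on an object; the grip force is fixed at half the most. Time passes only in rows, so rows that repeat a pose let the fingers close. It gives the time, the measured TCP pose, the force, the opening and the grip force at its end, in the units of the state.
- ctrl.get_obs(): the state, without advancing time (a new reading comes with each control period).
- ctrl.snapshot(name): name is "scene" or "top" or "wrist"; returns a dict with "img" (420x560x3 uint8, red, green, blue), "K" (3x3 intrinsics, pixels), "pose" (4x4, takes a point from camera to world coordinates). Camera axes: x right, y down, z forward; pixel columns grow to the right and rows downward; lengths in m; the calibration is good to about 2 mm. A picture is of the moment at which its call begins. There is no depth.
- ctrl.close_job(): hands the job in; it is judged then, once.
The state is a dict: "clock": time; "joint_pos": joint angles; "qvel": joint speeds; "tau": joint torques, N m; "tool_pos": TCP position; "orientation": TCP orientation; "force": force on the tool from outside, world axes, zero at the start; "moment": the same for the moment, N m; "opening": finger opening in m; "gripper_force": force on a finger pad.
Only numpy, scipy, OpenCV 4.12 (cv2) and the standard library are available. Lean on these libraries where they do the work, as an engineer would, in place of code of your own. Each camera call takes 0.05 s, during which the arm holds its last target. There are 200 camera calls.

TASK

Move the pepper mill, the square jar, the shaker and the squat tin from the bins of the old rack into the new wooden rack, one in each compartment, keeping the same left-to-right order so that the cook finds each by its place. Set each one down upright on the compartment's floor without dropping it or tipping it over, and leave the mug, the oil bottle and the bowl where they stand.

Things in the scene. Friction and masses are not known exactly. Their poses are not given: they have to be found in the camera images.
- mill: turned wooden pepper mill with a round head and a small steel ball on top; round foot 46 mm across, waisted body, 125 mm high. Grip it round the head, a band 40 mm across from 84 to 106 mm above its foot. Origin: centre of its underside, z up. Loose; it starts upright in one of the old rack's bins, any of them.
- square_jar: square white ceramic jar, 42 x 42 mm (sides along its x and y axes), 66 mm high, with a fixed pale wooden lid 38 x 38 mm that brings it to 84 mm. Starts within 0.1 rad of square to its bin. Grip it by two flat sides. Origin: centre of its underside, z up. Loose; it starts upright in one of the old rack's bins, any of them.
- shaker: round glass shaker with a domed steel cap; body 42 mm across up to 58 mm, cap 37 mm across from 64 to 86 mm, dome to 99 mm. Grip it round the cap. Origin: centre of its underside, z up. Loose; it starts upright in one of the old rack's bins, any of them.
- tin: squat round steel tin with a fixed flat lid, 49 mm across, 62 mm high: the shortest of the four. Grip it across its upper half. Origin: centre of its underside, z up. Loose; it starts upright in one of the old rack's bins, any of them.
- bin_mill: the fixed white plastic bin of the old rack in which the mill stands at the start; all four bins look the same. Open on top, 64 x 64 mm outside, 58 x 58 mm inside, 26 mm high, floor 3 mm thick. Origin: centre of its underside, axes as the old rack's.
- bin_square_jar: the fixed white plastic bin of the old rack in which the square jar stands at the start; all four bins look the same. Open on top, 64 x 64 mm outside, 58 x 58 mm inside, 26 mm high, floor 3 mm thick. Origin: centre of its underside, axes as the old rack's.
- bin_shaker: the fixed white plastic bin of the old rack in which the shaker stands at the start; all four bins look the same. Open on top, 64 x 64 mm outside, 58 x 58 mm inside, 26 mm high, floor 3 mm thick. Origin: centre of its underside, axes as the old rack's.
- bin_tin: the fixed white plastic bin of the old rack in which the tin stands at the start; all four bins look the same. Open on top, 64 x 64 mm outside, 58 x 58 mm inside, 26 mm high, floor 3 mm thick. Origin: centre of its underside, axes as the old rack's.
- old_rack: old rack: dark steel tray 76 mm deep (x), 280 mm long (y), 6 mm thick, fixed to the counter, carrying four white bins in a row at y = +102, +34, -34, -102 mm (left to right as the robot sees them). Low wire hoops, 25 mm high, at its ends. Origin: centre of its underside; x away from the robot (turned up to 0.25 rad), z up. A container's foot starts 9 mm above the counter.
- new_rack: new rack: fixed, empty, brown wood, 82 mm deep (x), 284 mm long (y), left or right of the old rack. Four open compartments centred at x = 0, y = +102, +34, -34, -102 mm (left to right), 70 mm deep, 62 to 64 mm wide; floor 8 mm up; rails in front and behind 30 mm, dividers 28 mm, ends 40 mm high. Origin: centre of its underside; x away from the robot (turned up to 0.25 rad), z up.
- mug: bystander: white ceramic mug, 82 mm across, 92 mm high, loose. Origin: centre of its underside.
- oil_bottle: bystander: green glass oil bottle with a black cap, 60 mm across, 210 mm high, loose, beside the racks on the left. Origin: centre of its underside.
- bowl: bystander: blue bowl, 130 mm across, 55 mm high, loose, beside the racks on the right. Origin: centre of its underside.
Mind the look-alikes: they are no part of the job. What is shaped like the mill but red is not meant.

How it is judged (in metres and radians):
At the end, for the whole second after the job is handed in: Each container stands in the new rack in the compartment with the same rank from the left as the bin it came from in the old rack: within 14 mm of the compartment's centre along both rack axes, its foot within 4 mm of the compartment floor's height, upright within 0.1 rad and at rest (((y of bin_mill in the frame of old_rack between 0.082 and 0.122 m and y of mill in the frame of new_rack between 0.088 and 0.116 m) or (y of bin_mill in the frame of old_rack between 0.014 and 0.054 m and y of mill in the frame of new_rack between 0.02 and 0.048 m) or (y of bin_mill in the frame of old_rack between -0.054 and -0.014 m and y of mill in the frame of new_rack between -0.048 and -0.02 m) or (y of bin_mill in the frame of old_rack between -0.122 and -0.082 m and y of mill in the frame of new_rack between -0.116 and -0.088 m)) and x of mill in the frame of new_rack between -0.014 and 0.014 m and z of mill in the frame of new_rack between 0.004 and 0.012 m and angle between each of mill, square_jar, shaker, tin's own z axis and vertical below 0.1 rad and linear speed of each of mill, square_jar, shaker, tin below 0.02 m/s and angular speed of each of mill, square_jar, shaker, tin below 0.2 rad/s and ((y of bin_square_jar in the frame of old_rack between 0.082 and 0.122 m and y of square_jar in the frame of new_rack between 0.088 and 0.116 m) or (y of bin_square_jar in the frame of old_rack between 0.014 and 0.054 m and y of square_jar in the frame of new_rack between 0.02 and 0.048 m) or (y of bin_square_jar in the frame of old_rack between -0.054 and -0.014 m and y of square_jar in the frame of new_rack between -0.048 and -0.02 m) or (y of bin_square_jar in the frame of old_rack between -0.122 and -0.082 m and y of square_jar in the frame of new_rack between -0.116 and -0.088 m)) and x of square_jar in the frame of new_rack between -0.014 and 0.014 m and z of square_jar in the frame of new_rack between 0.004 and 0.012 m and ((y of bin_shaker in the frame of old_rack between 0.082 and 0.122 m and y of shaker in the frame of new_rack between 0.088 and 0.116 m) or (y of bin_shaker in the frame of old_rack between 0.014 and 0.054 m and y of shaker in the frame of new_rack between 0.02 and 0.048 m) or (y of bin_shaker in the frame of old_rack between -0.054 and -0.014 m and y of shaker in the frame of new_rack between -0.048 and -0.02 m) or (y of bin_shaker in the frame of old_rack between -0.122 and -0.082 m and y of shaker in the frame of new_rack between -0.116 and -0.088 m)) and x of shaker in the frame of new_rack between -0.014 and 0.014 m and z of shaker in the frame of new_rack between 0.004 and 0.012 m and ((y of bin_tin in the frame of old_rack between 0.082 and 0.122 m and y of tin in the frame of new_rack between 0.088 and 0.116 m) or (y of bin_tin in the frame of old_rack between 0.014 and 0.054 m and y of tin in the frame of new_rack between 0.02 and 0.048 m) or (y of bin_tin in the frame of old_rack between -0.054 and -0.014 m and y of tin in the frame of new_rack between -0.048 and -0.02 m) or (y of bin_tin in the frame of old_rack between -0.122 and -0.082 m and y of tin in the frame of new_rack between -0.116 and -0.088 m)) and x of tin in the frame of new_rack between -0.014 and 0.014 m and z of tin in the frame of new_rack between 0.004 and 0.012 m); the robot touches nothing.
It fails at once if a container is tipped far over (more than about 50 degrees from upright) (angle between any of mill, square_jar, shaker, tin's own z axis and vertical above 0.87 rad).
It fails at once if a container is dropped or thrown: out of the fingers and moving faster than 0.9 m/s (a free fall of some 4 cm) ((linear speed of mill above 0.9 m/s and contact force between the fingers and mill below 0.2 N) or (linear speed of square_jar above 0.9 m/s and contact force between the fingers and square_jar below 0.2 N) or (linear speed of shaker above 0.9 m/s and contact force between the fingers and shaker below 0.2 N) or (linear speed of tin above 0.9 m/s and contact force between the fingers and tin below 0.2 N)).
It fails at once if the mug, the oil bottle or the bowl is shifted by more than 30 mm or knocked over (distance of any of mug, oil_bottle, bowl from where it was at the start of the episode above 0.03 m or angle between any of mug, oil_bottle, bowl's own z axis and vertical above 0.5 rad).
It also fails if it takes over 120 s, if anything falls off the work surface, if the arm or the gripper's body presses on something with over 40 N, if the wrist force passes 120 N, or if a joint passes its speed limit or range.

## Working session

There is one attempt and no reset: what is moved stays moved. The work goes in short steps, Python scripts to look and compute and a tool call to move; the robot and the scene stay as the last step left them, time stands still between calls to the robot, and variables do not carry over. Pictures are saved under pics/ and viewed, at most 14 in all, crops included, and the job is handed in when it is done.

Besides the shell and the picture viewer there is one more tool, called by a JSON object that holds its "name" and its "arguments", one argument or row to a line. send_rows: Moves the arm, as the interface text tells. Its arguments: {"type":"object","properties":{"plan":{"type":"array","items":{"type":"array","items":{"type":"array","items":{"type":"number"}}}},"fingers":{"type":"number"}},"required":["plan"]}

```bash
mkdir -p pics
python3 - <<'E'
from plant import ctrl
import cv2,numpy as np
print(ctrl.get_obs())
for n in ["scene","top"]:
    s=ctrl.snapshot(n); cv2.imwrite(f"pics/{n}0.png",s["img"][:,:,::-1]); np.savez(f"{n}0.npz",**s)
    print(n,s["K"].round(1).tolist(),s["pose"].round(3).tolist())
E
```

```text
{'clock': 0.0, 'joint_pos': array([ 8.53775297e+01,  2.05899351e+01,  6.30357584e-01, -1.86279063e-02,
       -7.01336608e+01, -1.65049149e+01]), 'qvel': array([ 0.07150718,  0.00618534,  0.09112355, -0.02758041, -0.02476495,
       -0.00151018]), 'tau': array([-1.05288764e-03, -5.82715452e+01,  2.93061000e+01,  6.99717566e+00,
        6.90771107e-03, -1.56751439e-04]), 'tool_pos': array([0.24316505, 0.62908997, 0.19771838]), 'orientation': array([ 1.79905628e+02, -9.70149003e-03, -2.11337217e+01]), 'force': array([-0.25138353,  0.14163627,  0.84177403]), 'moment': array([ 0.02751596, -0.03773359, -0.03496733]), 'gripper_force': 0.0, 'opening': 0.08767114375970785}
scene [[449.2, 0.0, 286.0], [0.0, 449.2, 208.3], [0.0, 0.0, 1.0]] [[0.661, 0.541, -0.52, 1.233], [0.75, -0.487, 0.448, -0.581], [-0.01, -0.686, -0.727, 0.933], [0.0, 0.0, 0.0, 1.0]]
top [[403.1, 0.0, 280.6], [0.0, 403.1, 208.4], [0.0, 0.0, 1.0]] [[-0.004, -0.999, 0.045, 0.539], [-1.0, 0.005, 0.007, -0.016], [-0.007, -0.045, -0.999, 1.358], [0.0, 0.0, 0.0, 1.0]]
```

View pics/scene0.png

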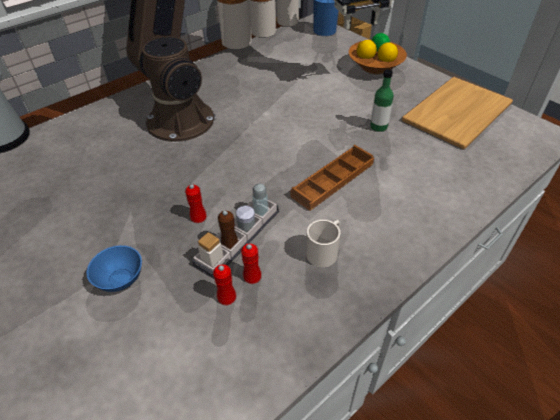

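View pics/top0.png

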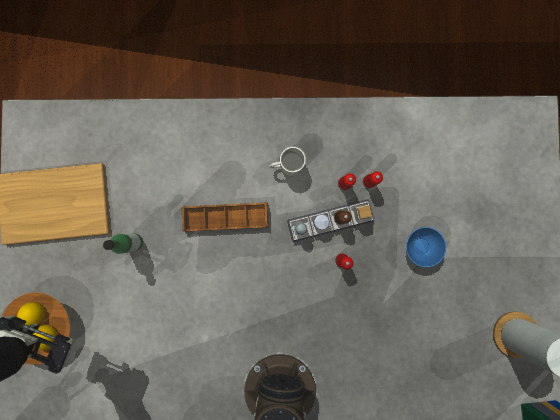

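The scene view shows the old rack near (235,235), the new rack near (333,178), the red decoy mills, and the mug and bowl. In the top view the old rack holds, left to right, the shaker (301,228), tin (321,221), mill (343,216) and jar (364,212). The empty new rack is at (226,217). There are two red mills just behind the jar at (347,181) and (373,179), so I'll grip the jar along the rack's y axis once the mill is gone.

```bash
cat > h.py <<'E'
import numpy as np,cv2
from scipy.spatial.transform import Rotation as R
def ray(s,px,z):
    K,P=s["K"],s["pose"]
    p=np.atleast_2d(px).astype(float)
    d=(np.c_[p,np.ones(len(p))]@np.linalg.inv(K).T)@P[:3,:3].T
    return (P[:3,3]+d*((z-P[2,3])/d[:,2])[:,None])[:,:2]
def proj(s,X):
    P=s["pose"]; c=(np.atleast_2d(X)-P[:3,3])@P[:3,:3]; u=c@s["K"].T
    return u[:,:2]/u[:,2:]
def delta(o,xyz,yaw):
    """shift (cm) and turn (deg) in tool axes from the present pose to a tool-down pose"""
    A=R.from_euler("xyz",o["orientation"],degrees=True)
    B=R.from_euler("xyz",[180,0,yaw],degrees=True)
    t=A.inv().apply(np.array(xyz)-o["tool_pos"])*100
    r=(A.inv()*B).as_rotvec(degrees=True)
    return t.round(2),r.round(2)
def rect(s,mask,z):
    c=max(cv2.findContours(mask,cv2.RETR_EXTERNAL,cv2.CHAIN_APPROX_NONE)[0],key=cv2.contourArea)
    w=ray(s,c[:,0,:],z)
    return c,cv2.minAreaRect((w*1000).astype(np.float32))
E
python3 - <<'E'
from h import *; from plant import ctrl
s=dict(np.load("top0.npz")); im=s["img"]
hsv=cv2.cvtColor(im,cv2.COLOR_RGB2HSV)
m=cv2.inRange(hsv,(5,90,40),(18,255,230)); m[:190]=0;m[245:]=0;m[:,:170]=0;m[:,280:]=0
m=cv2.morphologyEx(m,cv2.MORPH_CLOSE,np.ones((5,5)))
print(rect(s,m,.032)[1])
print(ray(s,[[226,217],[331,220]],.03),ray(s,[301,228],.108),ray(s,[321,221],.071),ray(s,[343,216],.13),ray(s,[364,212],.093))
print(delta(ctrl.get_obs(),[.50,.17,.36],0))
E
```

```text
((573.5032348632812, 177.59617614746094), (82.25135803222656, 283.5755615234375), 2.598904609680176)
[[ 0.57188848  0.17336996]
 [ 0.5604953  -0.17245092]] [[ 0.5348983  -0.07025285]] [[ 0.55679284 -0.1357429 ]] [[ 0.57091115 -0.19730064]] [[ 0.58411296 -0.26865121]]
(array([ 40.51,  33.59, -16.16]), array([ 8.000e-02,  1.000e-02, -2.114e+01]))
```

Run:
```python
from h import *; from plant import ctrl
o=ctrl.get_obs()
print(delta(o,[.53,.0,.40],-80))
s=dict(np.load("top0.npz")); print(ray(s,[[133,243]],.0))
```

```text
(array([ 49.44,  48.37, -20.14]), array([ 7.000e-02, -5.000e-02,  5.886e+01]))
[[0.48643493 0.49101265]]
```

{"name": "send_rows", "arguments": {
  "plan": [
    [[0,0,-20,0,0,0],[0,0,-20,0,0,0],[0,0,-20,0,0,0],[0,0,-20,0,0,0],[0,0,-20,0,0,0],[0,0,-20,0,0,0]]
  ],
  "fingers": 1
}}

```text
clock: 0.6
tool_pos: [0.2447, 0.631, 0.4071]
orientation: [-179.4, 0.0, -21.1]
force: [-0.4, -1.3, 1.0]
opening: 0.0877
gripper_force: 0.0
```

{"name": "send_rows", "arguments": {
  "plan": [
    [[3,3,0,0,0,4],[6,6,0,0,0,8],[9,9,0,0,0,12],[12,12,0,0,0,16],[15,15,0,0,0,20],[18,18,0,0,0,24],[20,20,0,0,0,28],[20,20,0,0,0,28]]
  ]
}}

```text
clock: 1.27
tool_pos: [0.3591, 0.3663, 0.4]
orientation: [-179.9, 0.0, -49.5]
force: [0.3, 0.3, -0.2]
opening: 0.0875
gripper_force: 0.0
```

Run:
```python
from h import *; from plant import ctrl
o=ctrl.get_obs()
print(o["clock"],o["tool_pos"],delta(o,[.53,.0,.40],-80))
```

```text
1.2667 [0.35914812 0.36629052 0.3999956 ] (array([ 3.896e+01,  1.077e+01, -3.000e-02]), array([-0.1 ,  0.04, 30.46]))
```

{"name": "send_rows", "arguments": {
  "plan": [
    [[4,1,0,0,0,4],[8,2,0,0,0,8],[12,3,0,0,0,12],[16,4,0,0,0,16],[20,5,0,0,0,20],[24,6,0,0,0,24],[28,8,0,0,0,30.5],[28,8,0,0,0,30.5]]
  ]
}}

```text
clock: 1.93
tool_pos: [0.4813, 0.1017, 0.3985]
orientation: [180.0, -0.1, -80.3]
force: [-0.9, -0.2, -0.3]
opening: 0.0876
gripper_force: 0.0
```

Run:
```python
from h import *; from plant import ctrl
o=ctrl.get_obs()
print(o["clock"],o["tool_pos"],o["orientation"])
s=ctrl.snapshot("wrist"); cv2.imwrite("pics/w1.png",s["img"][:,:,::-1]); np.savez("w1.npz",**s)
print(s["K"].round(1).tolist(),s["pose"].round(3).tolist())
```

```text
1.9333 [0.48129405 0.1017189  0.39845721] [ 1.79954671e+02 -7.85468530e-02 -8.02694008e+01]
[[332.4, 0.0, 282.0], [0.0, 332.4, 206.5], [0.0, 0.0, 1.0]] [[-0.986, -0.163, -0.044, 0.493], [-0.169, 0.954, 0.249, 0.034], [0.002, 0.253, -0.967, 0.586], [0.0, 0.0, 0.0, 1.0]]
```

View pics/w1.png

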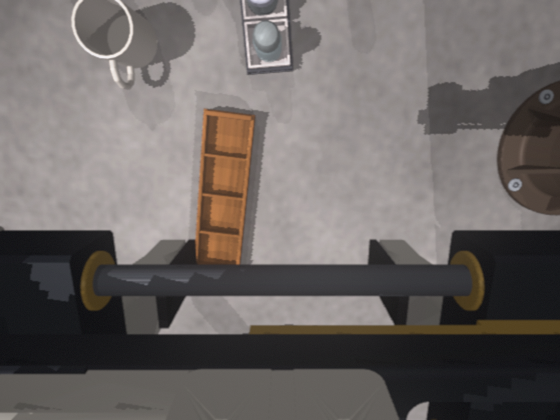

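The wrist view shows the new rack from (205,110) to (240,262), with the old rack's shaker bin at (267,45) and the gripper filling the lower half. I'll shift right to see the whole old rack.

{"name": "send_rows", "arguments": {
  "plan": [
    [[4,-1,0,0,0,0],[8,-2,0,0,0,0],[11,-4,0,0,0,0],[12,-5,0,0,0,0],[12,-5,0,0,0,0],[12,-5,0,0,0,0]]
  ]
}}

```text
clock: 2.48
tool_pos: [0.5515, -0.0018, 0.3975]
orientation: [179.9, 0.0, -79.7]
force: [-0.6, 0.5, 0.9]
opening: 0.0873
gripper_force: 0.0
```

Run:
```python
from h import *; from plant import ctrl
o=ctrl.get_obs()
print(o["clock"],o["tool_pos"],o["orientation"])
s=ctrl.snapshot("wrist"); np.savez("w2.npz",**s)
im=s["img"][:240,:,::-1]; cv2.imwrite("pics/w2.png",cv2.resize(im[:,80:480],None,fx=2,fy=2))
```

```text
2.4833 [ 0.55151257 -0.00183637  0.39750309] [ 1.79881068e+02  7.85335798e-03 -7.96531691e+01]
```

View pics/w2.png

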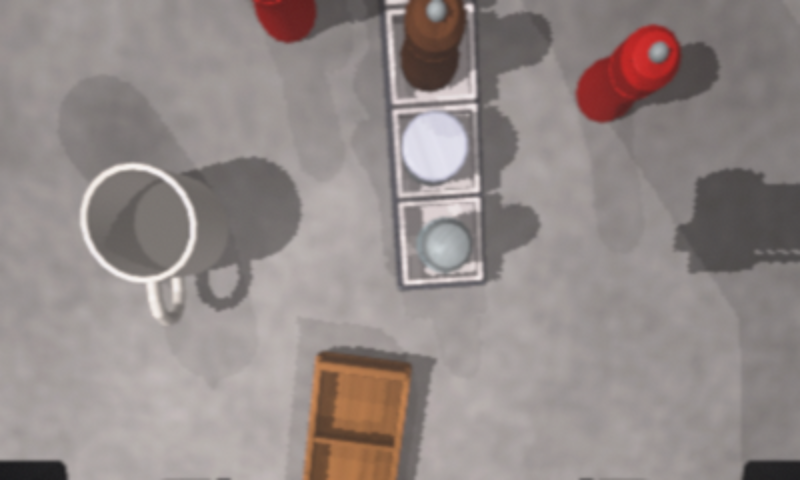

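This shows the bins with the shaker's cap at (445,244), the tin's lid at (435,146) and the mill's ball at (436,10) in the 2x crop, plus the end of the new rack at (320,355) to (410,365).

Run:
```python
from h import *
s=dict(np.load("w2.npz"))
f=lambda u,v,z: ray(s,[[u/2+80-.25,v/2-.25]],z)[0].round(4)
print("mill ball",f(436,10,.131)); print("tin",f(435,146,.071)); print("shaker",f(445,244,.1))
print("bins",[f(*p,.032) for p in [(388,103),(477,100),(392,197),(481,193),(399,285),(484,278)]])
print("newrack corners",f(318,354,.040),f(411,367,.040))
# tin circle
g=cv2.cvtColor(s["img"],cv2.COLOR_RGB2HSV)[:240]
m=cv2.inRange(s["img"][:240],(165,170,195),(255,255,255))
n,l,st,c=cv2.connectedComponentsWithStats(m)
for i in range(1,n):
    if st[i,4]>300: print(st[i],c[i].round(1),ray(s,c[i],.071).round(4))
# top view objects
t=dict(np.load("top0.npz"))
cv2.imwrite("pics/t_crop.png",cv2.resize(t["img"][190:250,280:385,::-1],None,fx=7,fy=7,interpolation=cv2.INTER_CUBIC))
```

```text
mill ball [ 0.5681 -0.2052]
tin [ 0.5526 -0.1371]
shaker [ 0.534  -0.0709]
bins [array([ 0.593 , -0.1659]), array([ 0.5264, -0.1803]), array([ 0.578, -0.099]), array([ 0.5093, -0.1146]), array([ 0.5604, -0.0326]), array([ 0.4932, -0.0505])]
newrack corners [0.6165 0.0342] [0.5388 0.0312]
[281  56  32  34 853] [296.7  72.7] [[ 0.5534 -0.137 ]]
[120  82  58  77 542] [149.1 116.4] [[ 0.7581 -0.0377]]
```

View pics/t_crop.png

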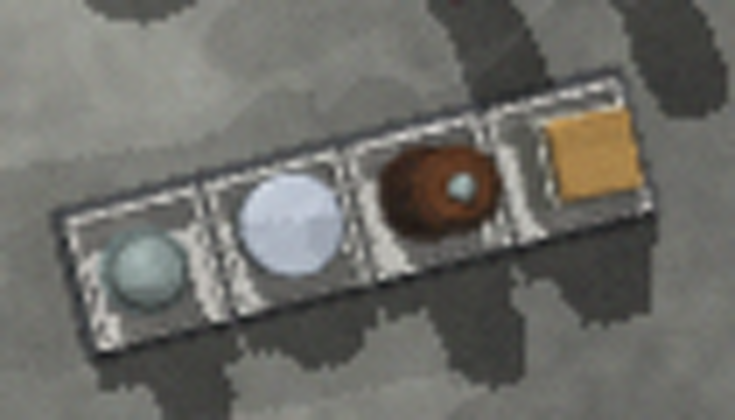

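Top crop (7x): shaker dome (145,269), tin lid (292,224), mill ball (461,186) and jar lid centre (595,154) with corners (550,118), (632,110), (640,187), (560,198).

Run:
```python
from h import *; from plant import ctrl
t=dict(np.load("top0.npz"))
f=lambda u,v,z: ray(t,[[u/7+280-.43,v/7+190-.43]],z)[0].round(4)
print("shaker",f(145,269,.1),"tin",f(292,224,.071),"mill",f(461,186,.131),"jar",f(595,154,.093))
c=[f(*p,.093) for p in [(550,118),(632,110),(640,187),(560,198)]]
r=cv2.minAreaRect((np.array(c)*1000).astype(np.float32));print("lid",r)
y=np.radians(13.7); a=np.array([-np.sin(y),np.cos(y)])
cs=[f(*p,.032) for p in [(58,215),(620,75),(655,208),(98,352)]]; print("tray",cs,np.mean(cs,0))
C=np.mean(cs,0)
for k in (.102,.034,-.034,-.102): print("bin",(C+k*a).round(4))
y=np.radians(2.6); a=np.array([-np.sin(y),np.cos(y)])
for k in (.102,.034,-.034,-.102): print("comp",(np.array([.5735,.1770])+k*a).round(4))
print(delta(ctrl.get_obs(),[.534,-.0705,.22],-76.3))
```

```text
shaker [ 0.5349 -0.0684] tin [ 0.555  -0.1366] mill [ 0.5704 -0.2045] jar [ 0.5855 -0.2705]
lid ((585.4186401367188, -270.561279296875), (36.11576461791992, 36.95671463012695), 5.278591632843018)
tray [array([ 0.5601, -0.0305]), array([ 0.6248, -0.2949]), array([ 0.5622, -0.3105]), array([ 0.4959, -0.0489])] [ 0.56075 -0.1712 ]
bin [ 0.5366 -0.0721]
bin [ 0.5527 -0.1382]
bin [ 0.5688 -0.2042]
bin [ 0.5849 -0.2703]
comp [0.5689 0.2789]
comp [0.572 0.211]
comp [0.575 0.143]
comp [0.5781 0.0751]
(array([ 6.49,  2.91, 17.8 ]), array([ 0.07,  0.01, -3.3 ]))
```

{"name": "send_rows", "arguments": {
  "plan": [
    [[3,1.5,4,0,0,-1.5],[6.5,2.9,8,0,0,-3.3],[6.5,2.9,12,0,0,-3.3],[6.5,2.9,16,0,0,-3.3],[6.5,2.9,20,0,0,-3.3],[6.5,2.9,22,0,0,-3.3],[6.5,2.9,22,0,0,-3.3],[6.5,2.9,22,0,0,-3.3]]
  ]
}}

```text
clock: 3.2
tool_pos: [0.5336, -0.0706, 0.1786]
orientation: [179.9, -0.0, -76.2]
force: [1.0, 0.2, 1.0]
opening: 0.0877
gripper_force: 0.0
```

Run:
```python
from h import *; from plant import ctrl
o=ctrl.get_obs()
print(o["clock"],o["tool_pos"],o["orientation"],delta(o,[.5345,-.0697,.065],-76.3))
s=ctrl.snapshot("wrist"); np.savez("w3.npz",**s)
cv2.imwrite("pics/w3.png",s["img"][:,:,::-1])
```

```text
3.2 [ 0.53363952 -0.07060306  0.17861787] [ 1.79853686e+02 -2.13593475e-02 -7.62205419e+01] (array([-0.07, -0.13, 11.36]), array([ 0.15, -0.02,  0.08]))
```

View pics/w3.png

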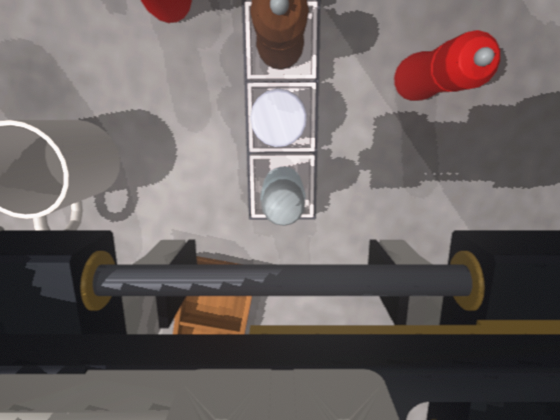

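The rack stands square to the tool, and the shaker's cap at (283,200) lies on the gripper's centre column. I'll go down and grip.

{"name": "send_rows", "arguments": {
  "plan": [
    [[0,0,3,0,0,0],[0,0,6,0,0,0],[0,0,9,0,0,0],[0,0,11.2,0,0,0],[0,0,11.2,0,0,0],[0,0,11.2,0,0,0]]
  ]
}}

```text
clock: 3.75
tool_pos: [0.5361, -0.0708, 0.0687]
orientation: [-179.9, -0.0, -76.3]
force: [1.1, -0.3, 1.1]
opening: 0.0879
gripper_force: 0.0
```

{"name": "send_rows", "arguments": {
  "plan": [
    [[0,0,0,0,0,0],[0,0,0,0,0,0],[0,0,0,0,0,0],[0,0,0,0,0,0],[0,0,0,0,0,0],[0,0,0,0,0,0],[0,0,0,0,0,0],[0,0,0,0,0,0]]
  ],
  "fingers": 0
}}

```text
clock: 4.42
tool_pos: [0.5345, -0.0714, 0.0667]
orientation: [180.0, -0.0, -76.3]
force: [-0.2, -0.5, -0.2]
opening: 0.0398
gripper_force: 0.0
```

{"name": "send_rows", "arguments": {
  "plan": [
    [[0,0,0,0,0,0],[0,0,0,0,0,0],[0,0,0,0,0,0],[0,0,0,0,0,0]]
  ]
}}

```text
clock: 4.75
tool_pos: [0.5344, -0.0714, 0.0666]
orientation: [180.0, -0.0, -76.3]
force: [-1.2, -0.3, 1.0]
opening: 0.0339
gripper_force: 30.0
```

{"name": "send_rows", "arguments": {
  "plan": [
    [[0,0,-1,0,0,0],[0,0,-3,0,0,0],[0,0,-6,0,0,0],[0,0,-9,0,0,0],[0,0,-11,0,0,0],[0,0,-11,0,0,0],[0,0,-11,0,0,0]]
  ]
}}

```text
clock: 5.33
tool_pos: [0.5352, -0.0711, 0.1784]
orientation: [-179.8, 0.0, -76.3]
force: [-0.8, -0.2, -2.2]
opening: 0.034
gripper_force: 30.0
```

Run:
```python
from h import *; from plant import ctrl
o=ctrl.get_obs()
print(o["clock"],o["tool_pos"],o["opening"],o["gripper_force"],o["force"],delta(o,[.5689,.2789,.065],-87.4))
```

```text
5.3333 [ 0.53520792 -0.07110654  0.17839521] 0.034020190747293046 29.994775619124994 [-0.78294366 -0.23438329 -2.17285545] (array([-33.21, -11.51,  11.38]), array([-0.19,  0.02, 11.07]))
```

{"name": "send_rows", "arguments": {
  "plan": [
    [[-2,-0.7,0,0,0,1],[-5,-1.7,0,0,0,2],[-8.5,-3,0,0,0,3],[-12,-4.2,0,0,0,4],[-15.5,-5.4,0,0,0,5],[-19,-6.6,0,0,0,6],[-22,-7.7,0,0,0,7],[-24,-8.3,0,0,0,8]]
  ]
}}

```text
clock: 6.0
tool_pos: [0.5578, 0.1841, 0.1751]
orientation: [179.9, -0.0, -84.3]
force: [-0.2, -1.3, -1.6]
opening: 0.0339
gripper_force: 30.0
```

{"name": "send_rows", "arguments": {
  "plan": [
    [[-2,-0.5,0,0,0,1],[-4,-0.9,0,0,0,2],[-6,-1.2,0,0,0,3],[-8,-1.5,0,0,0,3],[-8.5,-1.6,0,0,0,3],[-8.5,-1.6,0,0,0,3],[-8.5,-1.6,0,0,0,3]]
  ]
}}

```text
clock: 6.58
tool_pos: [0.5655, 0.2675, 0.1758]
orientation: [179.9, -0.1, -87.3]
force: [0.6, -0.6, -0.5]
opening: 0.0342
gripper_force: 30.0
```

Run:
```python
from h import *; from plant import ctrl
o=ctrl.get_obs()
print(o["clock"],o["tool_pos"],o["orientation"],o["opening"],o["gripper_force"],delta(o,[.5689,.2789,.066],-87.4))
s=ctrl.snapshot("top"); np.savez("t4.npz",**s)
cv2.imwrite("pics/t4.png",cv2.resize(s["img"][140:290,150:400,::-1],None,fx=3,fy=3))
```

```text
6.5833 [0.56545652 0.26749252 0.17583334] [ 1.79923705e+02 -5.10905872e-02 -8.72830882e+01] 0.034197479758288685 29.994942719349638 (array([-1.13, -0.41, 10.98]), array([ 0.08, -0.05,  0.12]))
```

View pics/t4.png

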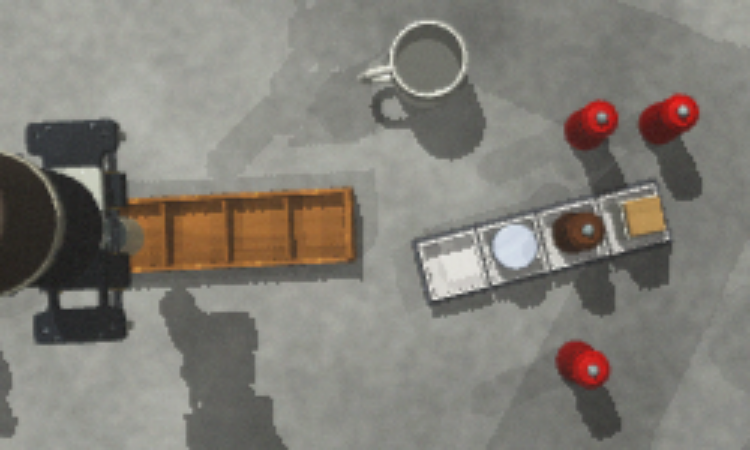

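The shaker is held above the leftmost compartment, the other containers are undisturbed and the new rack is clear. I'll set it down.

{"name": "send_rows", "arguments": {
  "plan": [
    [[-0.8,-0.3,0,0,0,0],[-1.2,-0.4,2,0,0,0],[-1.2,-0.4,5,0,0,0],[-1.2,-0.4,8,0,0,0],[-1.2,-0.4,9.5,0,0,0],[-1.2,-0.4,10.4,0,0,0],[-1.2,-0.4,11,0,0,0],[-1.2,-0.4,11,0,0,0]]
  ]
}}

```text
clock: 7.3
tool_pos: [0.5698, 0.2796, 0.0667]
orientation: [-180.0, -0.0, -87.3]
force: [-0.4, 0.8, -0.5]
opening: 0.0337
gripper_force: 30.0
```

{"name": "send_rows", "arguments": {
  "plan": [
    [[0,0,0,0,0,0],[0,0,0,0,0,0],[0,0,0,0,0,0]]
  ]
}}

```text
clock: 7.55
tool_pos: [0.5699, 0.2802, 0.0678]
orientation: [-179.9, 0.1, -87.3]
force: [-0.1, -0.2, -0.6]
opening: 0.034
gripper_force: 30.0
```

{"name": "send_rows", "arguments": {
  "plan": [
    [[0,0,0.1,0,0,0],[0,0,0.2,0,0,0],[0,0,0.2,0,0,0],[0,0,0.2,0,0,0]]
  ]
}}

```text
clock: 7.88
tool_pos: [0.5698, 0.2801, 0.0655]
orientation: [-179.9, 0.0, -87.3]
force: [-1.3, 0.3, 5.7]
opening: 0.0339
gripper_force: 30.0
```

{"name": "send_rows", "arguments": {
  "plan": [
    [[0,0,0,0,0,0],[0,0,0,0,0,0],[0,0,0,0,0,0],[0,0,0,0,0,0],[0,0,0,0,0,0],[0,0,0,0,0,0],[0,0,0,0,0,0],[0,0,0,0,0,0]]
  ],
  "fingers": 0.9
}}

```text
clock: 8.55
tool_pos: [0.5693, 0.2798, 0.0646]
orientation: [180.0, -0.0, -87.3]
force: [0.1, -0.1, 0.4]
opening: 0.0775
gripper_force: 0.0
```

{"name": "send_rows", "arguments": {
  "plan": [
    [[0,0,-2,0,0,0],[0,0,-5,0,0,0],[0,0,-9,0,0,0],[0,0,-13,0,0,0],[0,0,-14,0,0,0],[0,0,-14,0,0,0],[0,0,-14,0,0,0]]
  ]
}}

```text
clock: 9.13
tool_pos: [0.5695, 0.2801, 0.2056]
orientation: [-179.9, 0.1, -87.3]
force: [0.3, 0.6, -1.1]
opening: 0.0789
gripper_force: 0.0
```

Run:
```python
from h import *; from plant import ctrl
o=ctrl.get_obs()
print(o["clock"],o["tool_pos"],o["orientation"],o["opening"],delta(o,[.5695,-.2045,.20],-76.3))
```

```text
9.1333 [0.56954083 0.28012041 0.20562452] [-1.79915573e+02  9.42467795e-02 -8.73369659e+01] 0.07886804488655971 (array([48.41,  2.26,  0.48]), array([ -0.09,   0.09, -11.04]))
```

{"name": "send_rows", "arguments": {
  "plan": [
    [[4,0.2,0,0,0,-1],[8,0.4,0,0,0,-2],[12,0.6,0,0,0,-3],[16,0.8,0,0,0,-4],[20,1,0,0,0,-5],[24,1.2,0,0,0,-6],[28,1.3,0,0,0,-7],[31,1.4,0,0,0,-8]]
  ]
}}

```text
clock: 9.8
tool_pos: [0.5685, -0.0333, 0.2032]
orientation: [179.9, -0.0, -79.3]
force: [0.2, 0.0, 0.0]
opening: 0.079
gripper_force: 0.0
```

{"name": "send_rows", "arguments": {
  "plan": [
    [[4,-1,0,0,0,-1],[8,-1.2,0,0,0,-2],[12,-1.4,0,0,0,-3],[15,-1.5,0,0,0,-3],[17,-1.6,0,0,0,-3],[17,-1.6,0,0,0,-3],[17,-1.6,0,0,0,-3],[17,-1.6,0,0,0,-3]]
  ]
}}

```text
clock: 10.47
tool_pos: [0.6163, -0.1943, 0.2032]
orientation: [179.9, 0.1, -76.4]
force: [-0.1, 0.3, -0.9]
opening: 0.0791
gripper_force: 0.0
```

Run:
```python
from h import *; from plant import ctrl
o=ctrl.get_obs()
print(o["clock"],o["tool_pos"],o["orientation"],o["opening"],delta(o,[.5695,-.2045,.085],-76.3))
s=ctrl.snapshot("wrist"); np.savez("w5.npz",**s)
cv2.imwrite("pics/w5.png",s["img"][:,:,::-1])
```

```text
10.4667 [ 0.61629946 -0.19432526  0.20321751] [ 1.79880693e+02  5.27911734e-02 -7.63595013e+01] 0.07910189806675391 (array([-0.1 ,  4.76, 11.83]), array([ 0.12,  0.05, -0.06]))
```

View pics/w5.png

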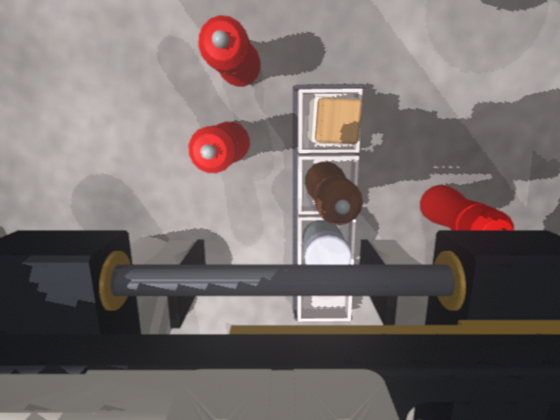

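The mill's ball is at (342,207), and the jar's lid has corners at (318,97), (361,98), (360,143) and (317,140). I'll use these to refine both positions.

Run:
```python
from h import *
s=dict(np.load("w5.npz"))
print("ball",ray(s,[342,207],.131)); c=ray(s,[[318,97],[361,98],[360,143],[317,140]],.093); print("lid",c.mean(0),c)
print(cv2.minAreaRect((c*1000).astype(np.float32)))
```

```text
ball [[ 0.56879411 -0.20565795]]
lid [ 0.58378971 -0.27192653] [[ 0.60640836 -0.28581456]
 [ 0.57058818 -0.29366616]
 [ 0.56033003 -0.25731677]
 [ 0.59783226 -0.25090864]]
((583.3692016601562, -271.565673828125), (38.908050537109375, 37.70281982421875), 12.363441467285156)
```

{"name": "send_rows", "arguments": {
  "plan": [
    [[0,3,0,0,0,0],[0,4.8,0,0,0,0],[0,4.8,3,0,0,0],[0,4.8,6,0,0,0],[0,4.8,9,0,0,0],[0,4.8,11.7,0,0,0],[0,4.8,11.7,0,0,0],[0,4.8,11.7,0,0,0]]
  ]
}}

```text
clock: 11.18
tool_pos: [0.5696, -0.2051, 0.0871]
orientation: [179.8, 0.0, -76.2]
force: [1.0, -0.6, 1.3]
opening: 0.0791
gripper_force: 0.0
```

{"name": "send_rows", "arguments": {
  "plan": [
    [[0,0,0,0,0,0],[0,0,0,0,0,0],[0,0,0,0,0,0],[0,0,0,0,0,0],[0,0,0,0,0,0],[0,0,0,0,0,0],[0,0,0,0,0,0],[0,0,0,0,0,0]]
  ],
  "fingers": 0
}}

```text
clock: 11.85
tool_pos: [0.5704, -0.2062, 0.0881]
orientation: [-180.0, -0.0, -76.3]
force: [-1.7, -1.0, 2.8]
opening: 0.0351
gripper_force: 24.6
```

{"name": "send_rows", "arguments": {
  "plan": [
    [[0,0,0,0,0,0],[0,0,0,0,0,0],[0,0,0,0,0,0]]
  ]
}}

```text
clock: 12.1
tool_pos: [0.5705, -0.2061, 0.088]
orientation: [-180.0, -0.0, -76.3]
force: [-2.4, 0.1, 6.0]
opening: 0.035
gripper_force: 25.4
```

The 6 N upward push suggests the grip is slightly high on the head, so I'll regrip 3 mm lower.

{"name": "send_rows", "arguments": {
  "plan": [
    [[0,0,0,0,0,0],[0,0,0,0,0,0],[0,0,0,0,0,0],[0,0,0.3,0,0,0],[0,0,0.3,0,0,0],[0,0,0.3,0,0,0]]
  ],
  "fingers": 0.6
}}

```text
clock: 12.6
tool_pos: [0.5701, -0.2059, 0.0841]
orientation: [180.0, 0.0, -76.3]
force: [-0.3, 0.3, -0.6]
opening: 0.052
gripper_force: 0.0
```

{"name": "send_rows", "arguments": {
  "plan": [
    [[0,0,0,0,0,0],[0,0,0,0,0,0],[0,0,0,0,0,0],[0,0,0,0,0,0],[0,0,0,0,0,0],[0,0,0,0,0,0],[0,0,0,0,0,0],[0,0,0,0,0,0]]
  ],
  "fingers": 0
}}

```text
clock: 13.27
tool_pos: [0.5703, -0.206, 0.0847]
orientation: [180.0, 0.0, -76.3]
force: [-0.5, 0.4, 0.2]
opening: 0.0376
gripper_force: 30.0
```

{"name": "send_rows", "arguments": {
  "plan": [
    [[0,0,-1,0,0,0],[0,0,-3,0,0,0],[0,0,-6,0,0,0],[0,0,-9,0,0,0],[0,0,-10,0,0,0],[0,0,-10,0,0,0]]
  ]
}}

```text
clock: 13.77
tool_pos: [0.5724, -0.2063, 0.1889]
orientation: [-179.6, -0.1, -76.3]
force: [-0.4, -0.6, -1.4]
opening: 0.0374
gripper_force: 30.0
```

Run:
```python
from h import *; from plant import ctrl
o=ctrl.get_obs()
print(o["clock"],o["tool_pos"],o["opening"],o["gripper_force"],o["force"],delta(o,[.575,.143,.18],-87.4))
```

```text
13.7667 [ 0.57238697 -0.20630533  0.18892349] 0.03738079501899306 29.99657484702766 [-0.44072866 -0.61521562 -1.42867394] (array([-33.88,  -8.51,   0.86]), array([-0.37, -0.11, 11.09]))
```

{"name": "send_rows", "arguments": {
  "plan": [
    [[-2,-0.5,0,0,0,1],[-5,-1.2,0,0,0,3],[-8.5,-2.1,0,0,0,5],[-12,-3,0,0,0,7],[-15.5,-3.9,0,0,0,9],[-19,-4.7,0,0,0,10],[-22.5,-5.6,0,0,0,11],[-25,-6.2,0,0,0,11.1]]
  ]
}}

```text
clock: 14.43
tool_pos: [0.5707, 0.0542, 0.1837]
orientation: [179.9, 0.0, -87.5]
force: [0.2, 0.8, -1.1]
opening: 0.0373
gripper_force: 30.0
```

{"name": "send_rows", "arguments": {
  "plan": [
    [[-2,-0.1,0,0,0,0],[-5,-0.2,0,0,0,0],[-8,-0.3,0,0,0,0],[-9,-0.4,0,0,0,0],[-9,-0.4,0,0,0,0],[-9,-0.4,0,0,0,0],[-9,-0.4,0,0,0,0]]
  ]
}}

```text
clock: 15.02
tool_pos: [0.571, 0.141, 0.184]
orientation: [179.9, -0.0, -87.4]
force: [-0.1, -0.8, -1.0]
opening: 0.0376
gripper_force: 30.0
```

Run:
```python
from h import *; from plant import ctrl
o=ctrl.get_obs()
print(o["clock"],o["tool_pos"],o["orientation"],o["opening"],o["gripper_force"],o["force"],delta(o,[.575,.143,.0845],-87.4))
```

```text
15.0167 [0.57104343 0.14097875 0.18402171] [ 1.79931362e+02 -3.07759200e-02 -8.74417009e+01] 0.03757673606118165 29.99670050572604 [-0.10390249 -0.82639114 -1.01793331] (array([-0.19, -0.42,  9.95]), array([ 0.07, -0.03, -0.04]))
```

{"name": "send_rows", "arguments": {
  "plan": [
    [[-0.2,-0.4,0,0,0,0],[-0.2,-0.4,3,0,0,0],[-0.2,-0.4,6,0,0,0],[-0.2,-0.4,8,0,0,0],[-0.2,-0.4,9.4,0,0,0],[-0.2,-0.4,9.8,0,0,0],[-0.2,-0.4,9.9,0,0,0],[-0.2,-0.4,9.9,0,0,0]]
  ]
}}

```text
clock: 15.68
tool_pos: [0.576, 0.1435, 0.0862]
orientation: [-180.0, -0.0, -87.5]
force: [0.2, -0.1, -1.7]
opening: 0.0371
gripper_force: 30.0
```

{"name": "send_rows", "arguments": {
  "plan": [
    [[0,0,0.1,0,0,0],[0,0,0.2,0,0,0],[0,0,0.2,0,0,0],[0,0,0.2,0,0,0]]
  ]
}}

```text
clock: 16.02
tool_pos: [0.5757, 0.144, 0.0843]
orientation: [-179.9, 0.0, -87.4]
force: [-0.3, -0.2, -2.0]
opening: 0.0374
gripper_force: 30.0
```

{"name": "send_rows", "arguments": {
  "plan": [
    [[0,0,0.1,0,0,0],[0,0,0.1,0,0,0],[0,0,0.1,0,0,0]]
  ]
}}

```text
clock: 16.27
tool_pos: [0.5759, 0.1441, 0.0835]
orientation: [-179.9, 0.0, -87.4]
force: [-1.4, -0.1, 6.3]
opening: 0.0373
gripper_force: 30.0
```

{"name": "send_rows", "arguments": {
  "plan": [
    [[0,0,0,0,0,0],[0,0,0,0,0,0],[0,0,0,0,0,0],[0,0,0,0,0,0],[0,0,0,0,0,0],[0,0,0,0,0,0],[0,0,0,0,0,0],[0,0,0,0,0,0]]
  ],
  "fingers": 0.9
}}

```text
clock: 16.93
tool_pos: [0.5754, 0.1438, 0.0826]
orientation: [180.0, -0.0, -87.4]
force: [0.2, 0.7, 0.3]
opening: 0.0783
gripper_force: 0.0
```

{"name": "send_rows", "arguments": {
  "plan": [
    [[0,0,-2,0,0,0],[0,0,-5,0,0,0],[0,0,-9,0,0,0],[0,0,-11,0,0,0],[0,0,-11,0,0,0],[0,0,-11,0,0,0]]
  ]
}}

```text
clock: 17.43
tool_pos: [0.5761, 0.1443, 0.1943]
orientation: [-179.8, 0.1, -87.4]
force: [-0.2, -0.2, -0.7]
opening: 0.0789
gripper_force: 0.0
```

Run:
```python
from h import *; from plant import ctrl
o=ctrl.get_obs()
print(o["clock"],o["tool_pos"],o["orientation"],o["opening"],delta(o,[.554,-.137,.19],-76.3))
```

```text
17.4333 [0.57608496 0.14434636 0.19428737] [-1.79835241e+02  9.93186109e-02 -8.74331611e+01] 0.07892304506400452 (array([28.01,  3.47,  0.37]), array([ -0.17,   0.08, -11.13]))
```

{"name": "send_rows", "arguments": {
  "plan": [
    [[4,0.5,0,0,0,-2],[8,1,0,0,0,-4],[12,1.5,0,0,0,-6],[16,2,0,0,0,-8],[20,2.5,0,0,0,-10],[24,3,0,0,0,-11.1],[28,3.4,0,0,0,-11.1],[28,3.4,0,0,0,-11.1]]
  ]
}}

```text
clock: 18.1
tool_pos: [0.552, -0.1427, 0.1911]
orientation: [179.8, -0.0, -76.6]
force: [0.6, 0.1, -0.1]
opening: 0.0789
gripper_force: 0.0
```

{"name": "send_rows", "arguments": {
  "plan": [
    [[0,0,0,0,0,0],[0,0,0,0,0,0],[0,0,0,0,0,0]]
  ]
}}

```text
clock: 18.35
tool_pos: [0.5538, -0.1366, 0.1919]
orientation: [179.9, 0.0, -76.3]
force: [-0.0, 0.9, -0.2]
opening: 0.079
gripper_force: 0.0
```

Run:
```python
from h import *; from plant import ctrl
o=ctrl.get_obs()
print(o["clock"],o["tool_pos"],o["orientation"],o["opening"],delta(o,[.554,-.137,.040],-76.3))
s=ctrl.snapshot("top"); np.savez("t6.npz",**s)
cv2.imwrite("pics/t6.png",cv2.resize(s["img"][140:290,150:400,::-1],None,fx=3,fy=3))
```

```text
18.35 [ 0.55375778 -0.13656529  0.19192161] [ 1.79936138e+02  2.43442515e-02 -7.62972068e+01] 0.07902351554478267 (array([ 0.05, -0.03, 15.19]), array([0.06, 0.02, 0.  ]))
```

View pics/t6.png

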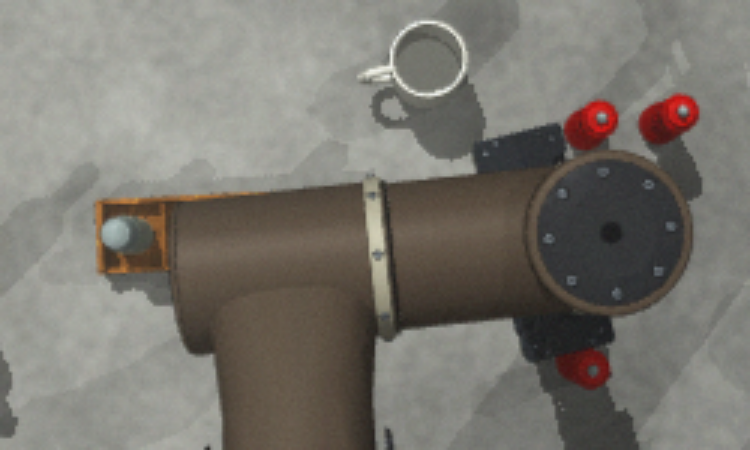

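The shaker stands in the leftmost compartment at (127,235), and the arm hides the mill. Before going down, I'll check the near red mill's clearance from the gripper body.

Run:
```python
from h import *
s=dict(np.load("w3.npz")); t=dict(np.load("top0.npz"))
y=np.radians(13.7); Rm=np.array([[np.cos(y),np.sin(y)],[-np.sin(y),np.cos(y)]])
for p in (ray(s,[484,57],.122)[0],ray(t,[347,263],.122)[0],ray(t,[350,180],.122)[0],ray(t,[376.5,177.5],.122)[0]):
    print(p,"rel tin",Rm@(p-[.554,-.137]),"rel jar",Rm@(p-[.5845,-.271]))
```

```text
[ 0.42604638 -0.20949546] rel tin [-0.14148292 -0.0401286 ] rel jar [-0.13937886  0.09728255]
[ 0.42785944 -0.20904548] rel tin [-0.13961487 -0.04012082] rel jar [-0.13751081  0.09729032]
[ 0.68172818 -0.22122054] rel tin [ 0.10414757 -0.1120753 ] rel jar [0.10625163 0.02533585]
[ 0.68903248 -0.30267636] rel tin [ 0.09195221 -0.19294356] rel jar [ 0.09405627 -0.05553242]
```

{"name": "send_rows", "arguments": {
  "plan": [
    [[0,0,3,0,0,0],[0,0,6,0,0,0],[0,0,9,0,0,0],[0,0,12,0,0,0],[0,0,14,0,0,0],[0,0,15.2,0,0,0],[0,0,15.2,0,0,0],[0,0,15.2,0,0,0]]
  ]
}}

```text
clock: 19.07
tool_pos: [0.5539, -0.1364, 0.0403]
orientation: [179.9, 0.0, -76.2]
force: [0.3, -0.1, 0.7]
opening: 0.0791
gripper_force: 0.0
```

{"name": "send_rows", "arguments": {
  "plan": [
    [[0,0,0,0,0,0],[0,0,0,0,0,0],[0,0,0,0,0,0],[0,0,0,0,0,0],[0,0,0,0,0,0],[0,0,0,0,0,0],[0,0,0,0,0,0],[0,0,0,0,0,0]]
  ],
  "fingers": 0
}}

```text
clock: 19.73
tool_pos: [0.5547, -0.1385, 0.0433]
orientation: [-179.9, -0.1, -76.3]
force: [-2.1, -0.5, 16.6]
opening: 0.0312
gripper_force: 8.3
```

The opening of 31 mm with a 17 N upward push is wrong for a 49 mm tin. I'll look.

Run:
```python
from h import *; from plant import ctrl
a=ctrl.snapshot("scene"); b=ctrl.snapshot("wrist"); np.savez("s7.npz",**a)
A=cv2.resize(a["img"][170:290,170:320,::-1],None,fx=3.5,fy=3.5); B=cv2.resize(b["img"][100:320,130:410,::-1],None,fx=.97,fy=420/220)
cv2.imwrite("pics/s7.png",np.hstack([A,B])); o=ctrl.get_obs(); print(A.shape,B.shape,o["force"],o["opening"],o["gripper_force"],o["tool_pos"])
```

```text
(420, 525, 3) (420, 272, 3) [-5.45264288 -1.20943845 20.71496526] 0.023261027280919905 9.750409980297263 [ 0.55529785 -0.13824132  0.04332484]
```

View pics/s7.png

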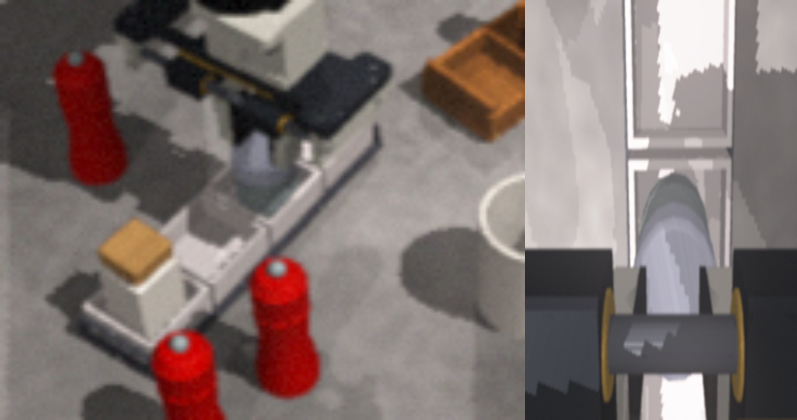

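Run:
```python
from h import *
s=dict(np.load("s7.npz")); s0=dict(np.load("scene0.npz"))
th=np.linspace(0,2*np.pi,60)
def circ(r,z): return proj(s,np.c_[.554+r*np.cos(th),-.137+r*np.sin(th),z+0*th])
for n,z in(("lid",.071),("foot",.009)):
    c=circ(.0245,z); print(n,c.min(0).round(1),c.max(0).round(1))
for q in (s0,s):
    m=cv2.inRange(q["img"],(100,100,130),(255,255,255)); b=q["img"].astype(int); m[(b[:,:,2]-b[:,:,0])<10]=0
    m[:190]=0;m[240:]=0;m[:,:220]=0;m[:,275:]=0
    n,l,st,c=cv2.connectedComponentsWithStats(m); i=1+np.argmax(st[1:,4]); print(st[i],c[i])
c=max(0,0)
# upscaled both scenes for comparison plus wrist crop unstretched
A=[cv2.resize(q["img"][185:245,215:285,::-1],None,fx=5,fy=5,interpolation=cv2.INTER_CUBIC) for q in (s0,s)]
w=cv2.imread("pics/s7.png")[:,525:]; w=cv2.resize(w,(400,312))
out=np.zeros((600,800,3),np.uint8); out[:300,:350]=A[0]; out[:300,350:700]=A[1]; out[300:600,:400]=w[:300]
cv2.imwrite("pics/s7b.png",out)
```

```text
lid [235.9 204.6] [254.6 218.3]
foot [238.  220.2] [256.  233.8]
[237 206  18  17 212] [245.5754717  213.01886792]
[241 209   6  10  40] [243.4  213.75]
```

View pics/s7b.png

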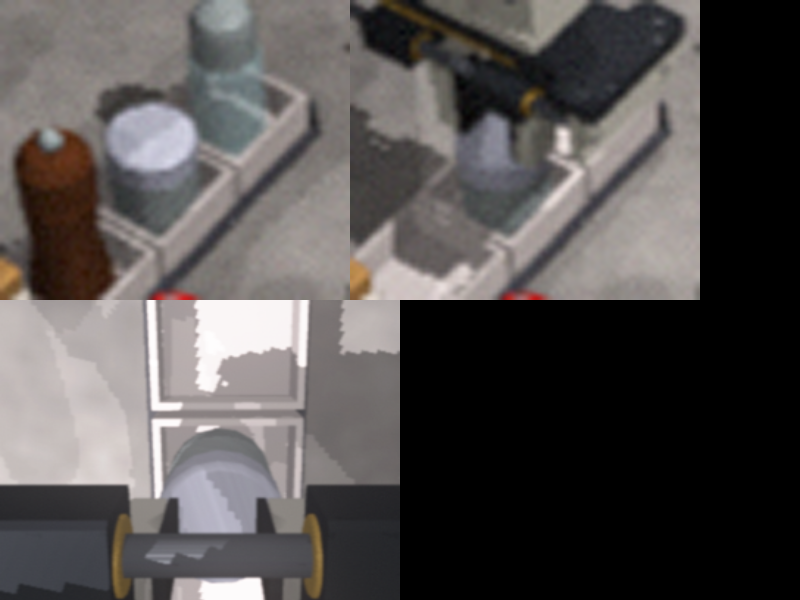

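Run:
```python
from h import *
s=dict(np.load("w3.npz"))
# tool at w3: (.5341,-.0708,.178) yaw -76.3 ; same yaw now, at (.5553,-.1382,.0433)
q=dict(s); P=s["pose"].copy(); P[:3,3]+=np.array([.5553,-.1382,.0433])-np.array([.5340,-.0709,.178]); q["pose"]=P
print(P[:3,3])
y=np.radians(13.7); Rm=np.array([[np.cos(y),np.sin(y)],[-np.sin(y),np.cos(y)]])
for z in (.05,.06,.07,.08): print(z,[(Rm@(ray(q,[p],z)[0]-[.554,-.137])).round(4) for p in ([284,213],[245,235],[325,235])])
for z in (.009,.02,.03): print(z,(Rm@(ray(q,[[284,192]],z)[0]-[.554,-.137])).round(4))
# expected upright
th=np.linspace(0,2*np.pi,60)
for z in (.009,.071):
    c=proj(q,np.c_[.554+.0245*np.cos(th),-.137+.0245*np.sin(th),z+0*th]); print(z,c.min(0),c.max(0))
print("TCP px",proj(q,[.5553,-.1382,.0433]),proj(q,[.5553,-.1382,.0623]))
# first: fingers plane, w3 tool x axis offset of shaker
print("shaker in w3",ray(s,[283,204],.1))
```

```text
[ 0.57168735 -0.20431716  0.23089715]
0.05 [array([-0.0006, -0.0183]), array([ 0.0218, -0.0051]), array([-0.0242, -0.0051])]
0.06 [array([-0.0005, -0.0211]), array([ 0.0207, -0.0087]), array([-0.0228, -0.0087])]
0.07 [array([-0.0004, -0.0239]), array([ 0.0196, -0.0122]), array([-0.0214, -0.0122])]
0.08 [array([-0.0003, -0.0268]), array([ 0.0184, -0.0158]), array([-0.02  , -0.0158])]
0.009 [-0.0009 -0.0215]
0.02 [-0.0008 -0.0239]
0.03 [-0.0007 -0.0261]
0.009 [247.49550584 187.75296807] [317.62844767 254.7213849 ]
0.071 [235.88616254 212.51265773] [330.44575877 300.24733508]
TCP px [[281.23500034 236.93999192]] [[281.27824284 248.93963207]]
shaker in w3 [[ 0.53260028 -0.07170931]]
```

The tin still projects upright and in place: lid edge row 213 against 212.5 expected. So the fingers have squeezed past its lid rim. I'll open and recheck.

{"name": "send_rows", "arguments": {
  "plan": [
    [[0,0,0,0,0,0],[0,0,0,0,0,0],[0,0,0,0,0,0],[0,0,0,0,0,0],[0,0,0,0,0,0],[0,0,0,0,0,0],[0,0,0,0,0,0],[0,0,0,0,0,0]]
  ],
  "fingers": 0.9
}}

```text
clock: 20.5
tool_pos: [0.5554, -0.1378, 0.0425]
orientation: [-179.9, -0.1, -76.3]
force: [-0.8, -1.1, 7.2]
opening: 0.0711
gripper_force: 3.4
```

{"name": "send_rows", "arguments": {
  "plan": [
    [[0,0,0,0,0,0],[0,0,0,0,0,0],[0,0,0,0,0,0],[0,0,0,0,0,0]]
  ]
}}

```text
clock: 20.83
tool_pos: [0.5542, -0.1374, 0.041]
orientation: [-180.0, -0.0, -76.3]
force: [-0.1, 0.1, 3.6]
opening: 0.0787
gripper_force: 1.7
```

Run:
```python
from h import *; from plant import ctrl
o=ctrl.get_obs(); print(o["tool_pos"],o["force"],o["opening"])
s=ctrl.snapshot("wrist"); np.savez("w8.npz",**s); a=ctrl.snapshot("scene"); np.savez("s8.npz",**a)
out=np.zeros((440,800,3),np.uint8); out[:,:400]=cv2.resize(s["img"][100:320,180:380,::-1],(400,440)); out[:,400:]=cv2.resize(a["img"][175:252,205:275,::-1],(400,440),interpolation=cv2.INTER_CUBIC)
cv2.imwrite("pics/w8.png",out)
th=np.linspace(0,2*np.pi,60)
for n,q in (("w",s),("s",a)):
  for z in (.009,.071):
    c=proj(q,np.c_[.554+.0245*np.cos(th),-.137+.0245*np.sin(th),z+0*th]); c=(c-[180,100])*2 if n=="w" else (c-[205,175])*5.714+[400,0]
    print(n,z,c.min(0).round(),c.max(0).round())
```

```text
[ 0.55424561 -0.13744857  0.04095855] [-0.12602192  0.11168824  3.64991098] 0.07865852759825417
w 0.009 [133. 176.] [275. 311.]
w 0.071 [108. 226.] [300. 404.]
s 0.009 [589. 258.] [691. 336.]
s 0.071 [577. 169.] [683. 247.]
```

View pics/w8.png

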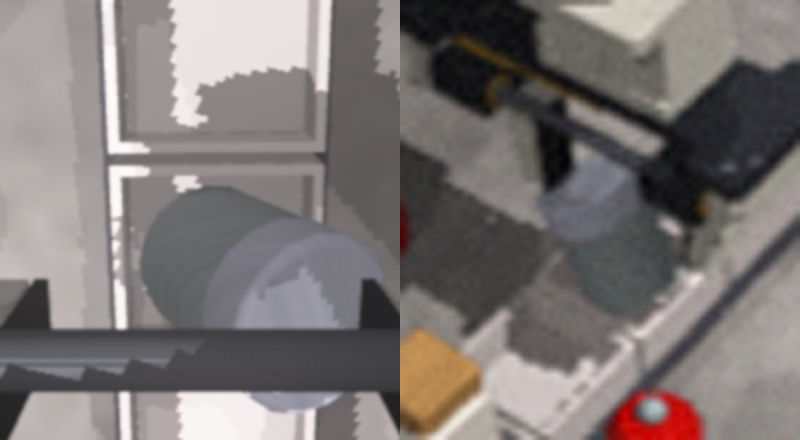

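Now the tin leans about 20° toward the robot against the right-hand finger, with its lid at (295,320) in the left panel. The tool is pushed up, so I'll raise it slowly to let the tin settle back.

{"name": "send_rows", "arguments": {
  "plan": [
    [[0,0,-0.2,0,0,0],[0,0,-0.4,0,0,0],[0,0,-0.6,0,0,0],[0,0,-0.8,0,0,0],[0,0,-0.8,0,0,0],[0,0,-0.8,0,0,0]]
  ]
}}

```text
clock: 21.43
tool_pos: [0.554, -0.1373, 0.0487]
orientation: [-180.0, 0.0, -76.3]
force: [-0.5, -0.3, -0.5]
opening: 0.0786
gripper_force: 0.0
```

```bash
cat > tin.py <<'E'
from h import *; from plant import ctrl
o=ctrl.get_obs(); print(o["clock"],o["tool_pos"],o["force"],o["opening"],o["gripper_force"])
a=ctrl.snapshot("scene"); s=ctrl.snapshot("wrist")
for n,q,box in(("scene",a,(180,245,225,290)),("wrist",s,(100,420,150,420))):
    b=q["img"].astype(int); m=((b[:,:,2]-b[:,:,0]>9)&(b[:,:,2]>95)).astype(np.uint8); k=np.zeros_like(m); k[box[0]:box[1],box[2]:box[3]]=1; m*=k
    c,l,st,ce=cv2.connectedComponentsWithStats(m)
    if c>1: i=1+np.argmax(st[1:,4]); print(n,st[i],ce[i].round(1),"expected",proj(q,[.554,-.137,.071]).round(1))
E
python3 tin.py
```

```text
21.4333 [ 0.55396218 -0.13732     0.04871467] [-0.46428514 -0.26023882 -0.5179221 ] 0.07859564941346069 0.0
scene [237 206  17  17 160] [244.1 213.5] expected [[245.3 211.4]]
wrist [ 239  210   88   54 3730] [283.5 240.7] expected [[281.4 253. ]]
```

The tin is upright again, with its scene mask identical to the start. I'll regrip it lower, with the tips just above the bin rim, and watch the force while closing.

{"name": "send_rows", "arguments": {
  "plan": [
    [[0,0,0.7,0,0,0],[0,0,1.4,0,0,0],[0,0,1.4,0,0,0],[0,0,1.4,0,0,0]]
  ]
}}

```text
clock: 21.87
tool_pos: [0.5533, -0.1374, 0.0337]
orientation: [179.9, 0.0, -76.3]
force: [0.8, 0.3, 0.3]
opening: 0.0788
gripper_force: 0.0
```

{"name": "send_rows", "arguments": {
  "plan": [
    [[0,0,0,0,0,0],[0,0,0,0,0,0],[0,0,0,0,0,0],[0,0,0,0,0,0],[0,0,0,0,0,0],[0,0,0,0,0,0]]
  ],
  "fingers": 0.53
}}

```text
clock: 22.37
tool_pos: [0.5539, -0.1374, 0.0348]
orientation: [-180.0, -0.0, -76.3]
force: [0.4, -0.0, 0.9]
opening: 0.0481
gripper_force: 13.0
```

{"name": "send_rows", "arguments": {
  "plan": [
    [[0,0,0,0,0,0],[0,0,0,0,0,0]]
  ],
  "fingers": 0.5
}}

```text
clock: 22.53
tool_pos: [0.5539, -0.1374, 0.0348]
orientation: [-180.0, -0.0, -76.3]
force: [-0.5, 1.0, 1.6]
opening: 0.0473
gripper_force: 30.0
```

{"name": "send_rows", "arguments": {
  "plan": [
    [[0,0,0,0,0,0],[0,0,0,0,0,0],[0,0,0,0,0,0]]
  ],
  "fingers": 0.48
}}

```text
clock: 22.78
tool_pos: [0.554, -0.1374, 0.0348]
orientation: [-180.0, -0.0, -76.3]
force: [-1.0, 0.4, 2.5]
opening: 0.0474
gripper_force: 30.0
```

The grip is stable at 47 mm with 30 N. I'll lift gently.

{"name": "send_rows", "arguments": {
  "plan": [
    [[0,0,-0.3,0,0,0],[0,0,-0.6,0,0,0],[0,0,-1,0,0,0],[0,0,-1,0,0,0]]
  ]
}}

```text
clock: 23.12
tool_pos: [0.5545, -0.1373, 0.0455]
orientation: [-179.9, -0.0, -76.3]
force: [0.4, 0.8, -1.3]
opening: 0.0474
gripper_force: 30.0
```

```bash
python3 tin.py
```

```text
23.1167 [ 0.55452967 -0.13732415  0.04546437] [ 0.42876347  0.83821466 -1.32345386] 0.047357319022369254 29.998861522763036
scene [237 205  12  15  93] [242.6 211.8] expected [[245.3 211.4]]
wrist [ 235  218   94   47 3351] [281.7 244.1] expected [[282.3 255.7]]
```

{"name": "send_rows", "arguments": {
  "plan": [
    [[0,0,-1,0,0,0],[0,0,-3,0,0,0],[0,0,-5.5,0,0,0],[0,0,-8,0,0,0],[0,0,-10.5,0,0,0],[0,0,-12.5,0,0,0],[0,0,-14,0,0,0],[0,0,-14,0,0,0]]
  ]
}}

```text
clock: 23.88
tool_pos: [0.5559, -0.1376, 0.1891]
orientation: [-179.7, -0.1, -76.3]
force: [0.1, -1.0, -1.0]
opening: 0.0477
gripper_force: 30.0
```

Run:
```python
from h import *; from plant import ctrl
o=ctrl.get_obs()
print(o["clock"],o["tool_pos"],o["opening"],o["gripper_force"],o["force"],delta(o,[.572,.211,.184],-87.4))
```

```text
23.8833 [ 0.55591175 -0.13763135  0.1890868 ] 0.047718293375750495 29.998961218079785 [ 0.11356529 -0.99090705 -0.95478623] (array([-33.49,  -9.82,   0.5 ]), array([-0.35, -0.08, 11.1 ]))
```

{"name": "send_rows", "arguments": {
  "plan": [
    [[-2,-0.6,0,0,0,1],[-5,-1.5,0,0,0,3],[-8,-2.4,0,0,0,5],[-11.5,-3.4,0,0,0,7],[-15,-4.4,0,0,0,9],[-18.5,-5.4,0,0,0,10],[-22,-6.5,0,0,0,11],[-25,-7.3,0,0,0,11.1]]
  ]
}}

```text
clock: 24.55
tool_pos: [0.5653, 0.125, 0.1841]
orientation: [180.0, -0.0, -87.5]
force: [1.0, 0.1, -1.9]
opening: 0.0473
gripper_force: 30.0
```

{"name": "send_rows", "arguments": {
  "plan": [
    [[-3,-0.3,0,0,0,0],[-6,-0.6,0,0,0,0],[-8,-0.8,0,0,0,0],[-8.8,-0.9,0,0,0,0],[-8.8,-0.9,0,0,0,0],[-8.8,-0.9,0,0,0,0],[-8.8,-0.9,0,0,0,0],[-8.8,-0.9,0,0,0,0]]
  ]
}}

```text
clock: 25.22
tool_pos: [0.5708, 0.21, 0.1846]
orientation: [180.0, -0.0, -87.5]
force: [0.9, 0.9, -1.1]
opening: 0.0475
gripper_force: 30.0
```

Run:
```python
from h import *; from plant import ctrl
o=ctrl.get_obs()
print(o["clock"],o["tool_pos"],o["orientation"],o["opening"],o["gripper_force"],o["force"],delta(o,[.572,.211,.0345],-87.4))
```

```text
25.2167 [0.57078048 0.21002173 0.18464289] [ 1.79987339e+02 -8.21794063e-03 -8.74912388e+01] 0.04748730619063955 29.998461103532463 [ 0.94011864  0.86711697 -1.12124674] (array([-0.09, -0.13, 15.01]), array([ 0.01, -0.01, -0.09]))
```

{"name": "send_rows", "arguments": {
  "plan": [
    [[-0.1,-0.1,2,0,0,0],[-0.1,-0.1,4.5,0,0,0],[-0.1,-0.1,7,0,0,0],[-0.1,-0.1,9.5,0,0,0],[-0.1,-0.1,12,0,0,0],[-0.1,-0.1,13.8,0,0,0],[-0.1,-0.1,14.7,0,0,0],[-0.1,-0.1,14.8,0,0,0]]
  ]
}}

```text
clock: 25.88
tool_pos: [0.5709, 0.2107, 0.0349]
orientation: [179.8, -0.1, -87.5]
force: [0.5, -0.2, -1.8]
opening: 0.0472
gripper_force: 30.0
```

{"name": "send_rows", "arguments": {
  "plan": [
    [[0,0,0.1,0,0,0],[0,0,0.2,0,0,0],[0,0,0.2,0,0,0],[0,0,0.2,0,0,0]]
  ]
}}

```text
clock: 26.22
tool_pos: [0.5725, 0.2126, 0.0359]
orientation: [-179.9, 0.1, -87.4]
force: [0.5, 0.0, -1.3]
opening: 0.0478
gripper_force: 30.0
```

{"name": "send_rows", "arguments": {
  "plan": [
    [[0,0,0.1,0,0,0],[0,0,0.2,0,0,0],[0,0,0.2,0,0,0],[0,0,0.2,0,0,0]]
  ]
}}

```text
clock: 26.55
tool_pos: [0.5723, 0.2124, 0.0338]
orientation: [-179.9, 0.0, -87.4]
force: [-1.7, -0.2, 5.6]
opening: 0.0472
gripper_force: 30.0
```

Contact is felt. I'll open, rise and head for the jar.

{"name": "send_rows", "arguments": {
  "plan": [
    [[0,0,0,0,0,0],[0,0,0,0,0,0],[0,0,0,0,0,0],[0,0,0,0,0,0],[0,0,0,0,0,0],[0,0,0,0,0,0],[0,0,0,0,0,0]]
  ],
  "fingers": 0.9
}}

```text
clock: 27.13
tool_pos: [0.5718, 0.2122, 0.0326]
orientation: [180.0, -0.0, -87.4]
force: [0.0, 0.5, 0.1]
opening: 0.0786
gripper_force: 0.0
```

{"name": "send_rows", "arguments": {
  "plan": [
    [[0,0,-2,0,0,0],[0,0,-5,0,0,0],[0,0,-9,0,0,0],[0,0,-13,0,0,0],[0,0,-16.5,0,0,0],[0,0,-16.5,0,0,0],[0,0,-16.5,0,0,0],[0,0,-16.5,0,0,0]]
  ]
}}

```text
clock: 27.8
tool_pos: [0.5715, 0.2121, 0.1975]
orientation: [180.0, 0.0, -87.4]
force: [-1.1, -0.1, -1.8]
opening: 0.0792
gripper_force: 0.0
```

Run:
```python
from h import *; from plant import ctrl
o=ctrl.get_obs()
print(o["clock"],o["tool_pos"],o["orientation"],o["opening"],o["joint_pos"].round(0),delta(o,[.5845,-.271,.2],-87.4))
```

```text
27.8 [0.57146634 0.21211559 0.1975359 ] [ 1.79989250e+02  2.54362261e-02 -8.74431601e+01] 0.07916247635784562 [ 39.  14.  -8.  -0. -67. -36.] (array([48.32,  0.85, -0.27]), array([ 0.01,  0.03, -0.04]))
```

{"name": "send_rows", "arguments": {
  "plan": [
    [[3.5,0,0,0,0,6],[7,0.1,0,0,0,12],[10.5,0.2,0,0,0,18],[14,0.2,0,0,0,24],[17.5,0.3,0,0,0,30],[21,0.4,0,0,0,36],[24,0.4,0,0,0,40],[25,0.4,0,0,0,41]]
  ]
}}

```text
clock: 28.47
tool_pos: [0.5777, -0.0412, 0.1959]
orientation: [179.9, -0.2, -128.8]
force: [-0.2, 0.3, -0.2]
opening: 0.0787
gripper_force: 0.0
```

{"name": "send_rows", "arguments": {
  "plan": [
    [[0,0,0,0,0,0],[0,0,0,0,0,0]]
  ]
}}

```text
clock: 28.63
tool_pos: [0.5784, -0.0383, 0.1963]
orientation: [179.9, -0.1, -128.5]
force: [0.1, 1.1, -0.4]
opening: 0.079
gripper_force: 0.0
```

Run:
```python
from h import *; from plant import ctrl
o=ctrl.get_obs()
print(o["clock"],o["tool_pos"],o["orientation"],delta(o,[.5845,-.271,.2],-169))
s=ctrl.snapshot("top"); np.savez("t9.npz",**s)
cv2.imwrite("pics/t9.png",cv2.resize(s["img"][140:290,150:400,::-1],None,fx=3,fy=3))
# shaker/tin/mill vs compartments
```

```text
28.6333 [ 0.57842489 -0.03827112  0.19631321] [ 1.79910093e+02 -9.52805957e-02 -1.28468804e+02] (array([ 17.84, -14.95,  -0.36]), array([ 0.05, -0.12, 40.53]))
```

{"name": "send_rows", "arguments": {
  "plan": [
    [[2.6,-2.2,0,0,0,6],[5.2,-4.4,0,0,0,12],[7.8,-6.6,0,0,0,18],[10.4,-8.8,0,0,0,24],[13,-11,0,0,0,30],[15.6,-13.2,0,0,0,36],[17.8,-14.9,0,0,0,40.5],[17.8,-14.9,0,0,0,40.5]]
  ]
}}

```text
clock: 29.35
tool_pos: [0.585, -0.2725, 0.1964]
orientation: [-180.0, -0.1, -169.3]
force: [0.0, 0.3, -0.8]
opening: 0.0789
gripper_force: 0.0
```

{"name": "send_rows", "arguments": {
  "plan": [
    [[0,0,0,0,0,0],[0,0,0,0,0,0]]
  ]
}}

```text
clock: 29.52
tool_pos: [0.5853, -0.2687, 0.197]
orientation: [180.0, -0.0, -168.8]
force: [0.6, 1.3, -0.1]
opening: 0.0788
gripper_force: 0.0
```

Run:
```python
from h import *; from plant import ctrl
o=ctrl.get_obs()
print(o["clock"],o["tool_pos"],o["orientation"],delta(o,[.5845,-.271,.036],-169))
s=ctrl.snapshot("wrist"); np.savez("w9.npz",**s); t=ctrl.snapshot("top"); np.savez("t10.npz",**t)
out=np.zeros((420,800,3),np.uint8); out[:,:400]=cv2.resize(s["img"][:,80:480,::-1],(400,420)); out[:,400:]=cv2.resize(t["img"][180:260,175:285,::-1],(400,420),interpolation=cv2.INTER_CUBIC)
cv2.imwrite("pics/w9.png",out)
```

```text
29.5167 [ 0.58529198 -0.26871316  0.19700857] [ 1.79965806e+02 -4.63520806e-02 -1.68817188e+02] (array([ 0.11, -0.22, 16.1 ]), array([ 0.03, -0.05,  0.18]))
```

View pics/w9.png

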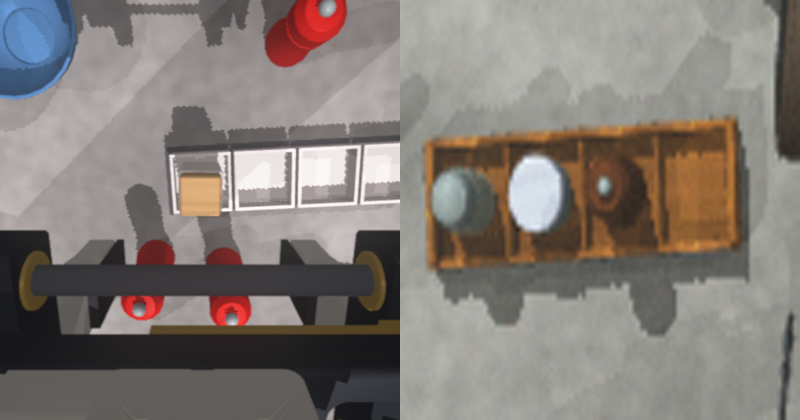

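Left panel: the jar's lid is square to the tool at (200,194), and the red mills are clear of the finger path. Right panel: shaker, tin and mill stand upright in compartments 1 to 3, with the fourth free.

Run:
```python
from h import *; from plant import ctrl
s=dict(np.load("w9.npz")); t=dict(np.load("t10.npz"))
print("jar",ray(s,[280,194],.093))
f=lambda u,v,z: ray(t,[[(u-400)/400*110+175,v/420*80+180]],z)[0]
y=np.radians(2.6); Rm=np.array([[np.cos(y),np.sin(y)],[-np.sin(y),np.cos(y)]])
for n,p in (("shaker",f(459,200,.1)),("tin",f(538,193,.070)),("mill",f(604,185,.131))): print(n,p,(Rm@(p-[.5735,.177])).round(4))
print("rack corners",[(Rm@(f(*p,.04)-[.5735,.177])).round(4) for p in((426,143),(738,118),(740,245),(429,268))])
```

```text
jar [[ 0.5821982  -0.27148277]]
shaker [0.56722827 0.27214657] [-0.0019  0.0953]
tin [0.57185354 0.20944265] [-0.0002  0.0325]
mill [0.57471273 0.14338965] [-0.0003 -0.0336]
rack corners [array([0.0371, 0.1374]), array([ 0.0386, -0.1444]), array([-0.0405, -0.1424]), array([-0.041 ,  0.1377])]
```

{"name": "send_rows", "arguments": {
  "plan": [
    [[0.2,-0.2,3,0,0,0],[0.2,-0.2,6,0,0,0],[0.2,-0.2,9,0,0,0],[0.2,-0.2,12,0,0,0],[0.2,-0.2,14.5,0,0,0],[0.2,-0.2,16,0,0,0],[0.2,-0.2,16,0,0,0],[0.2,-0.2,16,0,0,0]]
  ]
}}

```text
clock: 30.28
tool_pos: [0.5836, -0.2711, 0.0375]
orientation: [180.0, -0.1, -168.8]
force: [0.9, 0.4, 1.1]
opening: 0.0787
gripper_force: 0.0
```

{"name": "send_rows", "arguments": {
  "plan": [
    [[0,0,0,0,0,0],[0,0,0,0,0,0],[0,0,0,0,0,0],[0,0,0,0,0,0],[0,0,0,0,0,0],[0,0,0,0,0,0],[0,0,0,0,0,0],[0,0,0,0,0,0]]
  ],
  "fingers": 0.45
}}

```text
clock: 30.95
tool_pos: [0.5836, -0.2721, 0.038]
orientation: [-180.0, 0.0, -168.9]
force: [-0.7, 1.9, 2.3]
opening: 0.0418
gripper_force: 30.0
```

{"name": "send_rows", "arguments": {
  "plan": [
    [[0,0,0,0,0,0],[0,0,0,0,0,0],[0,0,0,0,0,0]]
  ],
  "fingers": 0.4
}}

```text
clock: 31.2
tool_pos: [0.5836, -0.2721, 0.0379]
orientation: [-180.0, 0.0, -168.9]
force: [-1.6, 3.2, 4.9]
opening: 0.0414
gripper_force: 30.0
```

{"name": "send_rows", "arguments": {
  "plan": [
    [[0,0,-0.5,0,0,0],[0,0,-1.5,0,0,0],[0,0,-3,0,0,0],[0,0,-5.5,0,0,0],[0,0,-8,0,0,0],[0,0,-10,0,0,0],[0,0,-11,0,0,0],[0,0,-11,0,0,0]]
  ]
}}

```text
clock: 31.87
tool_pos: [0.5849, -0.2727, 0.1507]
orientation: [-179.9, 0.2, -168.9]
force: [0.9, -0.1, -2.5]
opening: 0.0415
gripper_force: 30.0
```

Run:
```python
from h import *; from plant import ctrl
o=ctrl.get_obs()
print(o["clock"],o["tool_pos"],o["orientation"],o["opening"],o["gripper_force"],o["force"],delta(o,[.578,.073,.15],-87.4))
```

```text
31.8667 [ 0.58492669 -0.27266125  0.15065846] [-179.88511119    0.2367811  -168.9218293 ] 0.04152280182064578 29.972650408744812 [ 0.93613624 -0.05553915 -2.4990864 ] (array([-5.960e+00,  3.406e+01,  2.000e-02]), array([ -0.26,   0.11, -81.52]))
```

{"name": "send_rows", "arguments": {
  "plan": [
    [[-0.3,1.5,0,0,0,-3],[-0.8,4,0,0,0,-9],[-1.3,7,0,0,0,-15],[-1.8,10,0,0,0,-21],[-2.3,13,0,0,0,-27],[-2.8,16,0,0,0,-33],[-3.3,18.5,0,0,0,-38],[-3.5,20,0,0,0,-41]]
  ]
}}

```text
clock: 32.53
tool_pos: [0.5785, -0.0668, 0.146]
orientation: [179.9, -0.1, -127.6]
force: [0.7, -0.2, -4.2]
opening: 0.0417
gripper_force: 30.0
```

{"name": "send_rows", "arguments": {
  "plan": [
    [[0,0,0,0,0,0],[0,0,0,0,0,0]]
  ]
}}

```text
clock: 32.7
tool_pos: [0.5787, -0.0684, 0.1463]
orientation: [179.9, -0.1, -127.9]
force: [-1.0, -0.8, -2.9]
opening: 0.0414
gripper_force: 30.0
```

Run:
```python
from h import *; from plant import ctrl
o=ctrl.get_obs()
print(o["clock"],o["tool_pos"],o["orientation"],o["opening"],o["gripper_force"],delta(o,[.578,.073,.15],-87.4))
```

```text
32.7 [ 0.57867041 -0.06836154  0.14629165] [ 1.79904507e+02 -8.23392795e-02 -1.27876859e+02] 0.04142671337484079 29.972434043884277 (array([-11.12,   8.73,  -0.37]), array([  0.12,  -0.05, -40.48]))
```

{"name": "send_rows", "arguments": {
  "plan": [
    [[-1.2,1,0,0,0,-5],[-3,2.4,0,0,0,-11],[-4.8,3.8,0,0,0,-17],[-6.6,5.2,0,0,0,-23],[-8.4,6.6,0,0,0,-29],[-9.8,7.7,0,0,0,-35],[-10.8,8.5,0,0,0,-39],[-11.1,8.7,0,0,0,-40.5]]
  ]
}}

```text
clock: 33.37
tool_pos: [0.5789, 0.0725, 0.1467]
orientation: [179.9, -0.0, -87.3]
force: [-0.2, -0.2, -2.7]
opening: 0.0418
gripper_force: 30.0
```

{"name": "send_rows", "arguments": {
  "plan": [
    [[0,0,0,0,0,0],[0,0,0,0,0,0],[0,0,0,0,0,0]]
  ]
}}

```text
clock: 33.62
tool_pos: [0.5789, 0.0707, 0.1473]
orientation: [180.0, -0.0, -87.6]
force: [-0.1, -0.2, -2.5]
opening: 0.0413
gripper_force: 30.0
```

Run:
```python
from h import *; from plant import ctrl
o=ctrl.get_obs()
print(o["clock"],o["tool_pos"],o["orientation"],o["opening"],o["gripper_force"],delta(o,[.578,.073,.037],-87.4))
```

```text
33.6167 [0.57893017 0.07074495 0.14725218] [ 1.79954521e+02 -2.13768667e-02 -8.76032182e+01] 0.041335791626944667 29.972705841064453 (array([-0.23,  0.07, 11.03]), array([ 0.05, -0.02, -0.2 ]))
```

{"name": "send_rows", "arguments": {
  "plan": [
    [[-0.2,0,2,0,0,0],[-0.2,0,4.5,0,0,0],[-0.2,0,7,0,0,0],[-0.2,0,9,0,0,0],[-0.2,0,10.3,0,0,0],[-0.2,0,10.7,0,0,0],[-0.2,0,10.8,0,0,0],[-0.2,0,10.8,0,0,0]]
  ]
}}

```text
clock: 34.28
tool_pos: [0.5795, 0.0734, 0.0401]
orientation: [-180.0, -0.0, -87.5]
force: [0.1, -0.1, -2.9]
opening: 0.0414
gripper_force: 30.0
```

{"name": "send_rows", "arguments": {
  "plan": [
    [[0,0,0.1,0,0,0],[0,0,0.2,0,0,0],[0,0,0.2,0,0,0],[0,0,0.2,0,0,0]]
  ]
}}

```text
clock: 34.62
tool_pos: [0.5793, 0.074, 0.0383]
orientation: [-179.9, 0.0, -87.4]
force: [0.5, -0.3, -2.4]
opening: 0.0417
gripper_force: 30.0
```

{"name": "send_rows", "arguments": {
  "plan": [
    [[0,0,0.1,0,0,0],[0,0,0.2,0,0,0],[0,0,0.2,0,0,0],[0,0,0.2,0,0,0]]
  ]
}}

```text
clock: 34.95
tool_pos: [0.5794, 0.074, 0.0369]
orientation: [-179.9, 0.0, -87.4]
force: [-4.0, 0.9, 7.5]
opening: 0.0416
gripper_force: 30.0
```

{"name": "send_rows", "arguments": {
  "plan": [
    [[0,0,0,0,0,0],[0,0,0,0,0,0],[0,0,0,0,0,0],[0,0,0,0,0,0],[0,0,0,0,0,0],[0,0,0,0,0,0],[0,0,0,0,0,0],[0,0,0,0,0,0]]
  ],
  "fingers": 0.9
}}

```text
clock: 35.62
tool_pos: [0.5791, 0.0739, 0.0356]
orientation: [180.0, -0.0, -87.4]
force: [1.0, 1.0, -0.4]
opening: 0.0786
gripper_force: 0.0
```

{"name": "send_rows", "arguments": {
  "plan": [
    [[0,0,-2,0,0,0],[0,0,-5,0,0,0],[0,0,-9,0,0,0],[0,0,-13,0,0,0],[0,0,-17,0,0,0],[0,0,-20,0,0,0],[0,0,-20,0,0,0],[0,0,-20,0,0,0]]
  ]
}}

```text
clock: 36.28
tool_pos: [0.58, 0.0743, 0.2381]
orientation: [-179.8, 0.1, -87.4]
force: [-0.6, -0.2, -0.3]
opening: 0.0791
gripper_force: 0.0
```

{"name": "send_rows", "arguments": {
  "plan": [
    [[4,0,0,0,0,0],[8,0,0,0,0,0],[12,0,0,0,0,0],[16,0,0,0,0,0],[20,0,0,0,0,0],[24,0,0,0,0,0],[27,0,0,0,0,0],[27,0,0,0,0,0]]
  ]
}}

```text
clock: 36.95
tool_pos: [0.5899, -0.2005, 0.2334]
orientation: [179.8, -0.0, -87.7]
force: [-0.4, 1.2, -0.3]
opening: 0.0789
gripper_force: 0.0
```

Run:
```python
from h import *; from plant import ctrl
t=ctrl.snapshot("top"); a=ctrl.snapshot("scene"); np.savez("tF.npz",**t)
out=np.zeros((420,800,3),np.uint8); out[:,:400]=cv2.resize(t["img"][180:260,175:285,::-1],(400,420),interpolation=cv2.INTER_CUBIC); out[:,400:]=cv2.resize(a["img"][110:260,250:400,::-1],(400,420),interpolation=cv2.INTER_CUBIC)
cv2.imwrite("pics/tF.png",out); print(ctrl.get_obs()["clock"])
```

```text
37.05
```

View pics/tF.png

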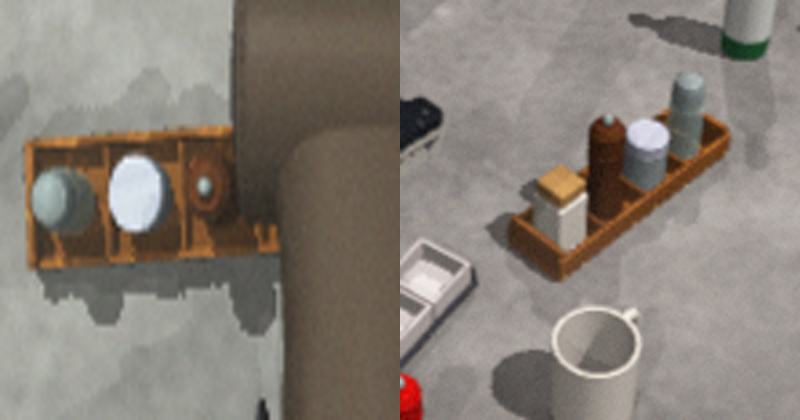

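All four stand upright in the order shaker, tin, mill, jar, and the mug and bottle are undisturbed.

```bash
python3 -c "
from plant import ctrl
print(ctrl.close_job())"
```

```text
the job is handed in; nothing more can be done
None
```

The shaker, tin, mill and jar stand upright in the new rack in their original left-to-right order, and I've handed the job in without a verdict coming back; the tin leaned about 20° in its old bin on a first, failed grip, but stood back up and was moved on the second.

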